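# Shift the sorting selector into third slot

## Task

Shift the sorting bench's selector to three: with the fingertips, push its four-lobed lever out of the left-hand leg of the H-shaped gate, across to the right, then forward (away from the robot) until it is fully home in the third slot, the far right one, marked with three dots. Only push the lever, do not pinch or lift it, and leave the nut, cap, gauge case and mallet where they are.

Things in the scene. Friction and masses are not known exactly. Their poses are not given: they have to be found in the camera images.
- gate: fixed box 170 x 180 mm, top plate 50 mm above the bench with an H slot. Origin: centre of underside; x forward (away from the robot, yawed up to 0.35 rad), y left. H legs run along x at y = +45 (left) and -45 mm (right), lever travel x = -45 to +45 mm; the cross channel along y at x = 0 leaves the lever 4 mm play, legs 3 mm. Dots mark slots: 1 far left, 2 near left, 3 far right, 4 near right
- grip (a point): centre of the lever's upright dark steel grip, 87 mm above the bench: four round lobes, 36 mm across, axes as the gate's, from 62 to 112 mm above the bench, small dome to 118 mm; below it a 12 mm shaft enters the slot. Slides without tilting or turning at 2 to 4 N and stays where left. Starts anywhere along the left leg; nothing else stands on the plate
- third_slot (a point): the place of the lever's axis when fully home in the third slot, on the plate's top face, 50 mm above the bench: 45 mm forward and 45 mm right of the gate's centre
- carriage (a joint): how far the steel carriage below the plate has brought the lever across, m: 0 in the left leg, 0.09 (stop) in the right leg
- lever (a joint): how far forward the lever stands, m: -0.045 home in a near slot, 0 in the cross channel, +0.045 (stop) home in a far slot
- lift (a joint): how far the lever has been pulled up, m: 0 at rest. It is held down by a spring, about 8 N to begin lifting; to be left down
- lobe_far: the upright lobe on the far side of the grip, 16 mm diameter, 62 to 112 mm above the bench, its axis 10 mm from the grip's centre; origin below it at bench height
- lobe_near: the upright lobe on the near side of the grip, 16 mm diameter, 62 to 112 mm above the bench, its axis 10 mm from the grip's centre; origin below it at bench height
- lobe_left: the upright lobe on the left side of the grip, 16 mm diameter, 62 to 112 mm above the bench, its axis 10 mm from the grip's centre; origin below it at bench height
- lobe_right: the upright lobe on the right side of the grip, 16 mm diameter, 62 to 112 mm above the bench, its axis 10 mm from the grip's centre; origin below it at bench height
- flare_nut: bystander: hexagonal brass flare nut, 34 mm across the flats, 42 mm tall, standing; origin at the centre of its underside
- valve_cap: bystander: stepped round brass check valve cap, 44 mm diameter, 30 mm tall; origin at the centre of its underside
- gauge_case: bystander: flat steel pin gauge case, 70 x 120 x 22 mm; origin at the centre of its underside
- mallet: bystander: mallet lying down, orange rubber head 52 mm diameter and 85 mm long along its y, wooden handle 200 mm long towards its -x; origin below the centre of the head
There are look-alikes about, which are no part of the job. There is more than one size of the gate; the one meant has the size given above.

How it is judged (in metres and radians):
On the way, in this order (a step that is already met when the one before it is completed fails the run):
1. the lever goes across through the cross channel (value of joint carriage above 0.05 m and value of joint lever between -0.015 and 0.015 m).
2. the lever is forward, home in the third slot (value of joint carriage above 0.083 m and value of joint lever above 0.039 m), for 0.1 s.
At the end, for the whole second after the job is handed in: the lever stands at rest in the third slot (far right), within 6 mm of its forward stop and 7 mm of its right-hand stop, down in its seat (within 3 mm) (all of step 2 and value of joint lift below 0.003 m and horizontal distance between grip and third_slot below 0.009 m and linear speed of lobe_near below 0.01 m/s); the robot touches nothing.
It fails at once if the lever is lifted by more than 8 mm (value of joint lift above 0.008 m).
It fails at once if the lever is pinched: fingers press on its left and right lobes at the same time (contact force between the fingers and lobe_left above 1 N and contact force between the fingers and lobe_right above 1 N).
It fails at once if the lever is pinched: fingers press on its near and far lobes at the same time (contact force between the fingers and lobe_near above 1 N and contact force between the fingers and lobe_far above 1 N).
It fails at once if a bystander is moved by more than 15 mm (distance of any of flare_nut, valve_cap, gauge_case, mallet from where it was at the start of the episode above 0.015 m).
It also fails if it takes over 51 s, if anything falls off the work surface, if the arm or the gripper's body presses on something with over 40 N, if the wrist force passes 120 N, or if a joint passes its speed limit or range.

## Robot

A 6-joint arm with a two-finger parallel gripper is mounted at the origin on the work surface. World frame = base frame: x ahead of the robot, y to its left, z up, the work surface at z = 0. Lengths are in mm, angles in degrees, forces in N, time in s.
With the tool pointing down it reaches from about 300 to 850 mm from the base axis. Payload 5.4 kg.
Tool frame: the origin (TCP) lies at the very end of the fingers, on their centre line; the grasp point (between the pads) lies 19 mm behind it; z points along the fingers, y is the direction in which the jaws open and shut (so a half turn about z gives the same grasp; the last joint's range is limited). The gripper opens to 85 mm and grips with 20 to 120 N. Pads are 22 mm wide; open, the fingers measure 114 mm over their backs; the gripper's body (76 mm by 85 mm) begins 54 mm behind the grasp point. The pads swing forward as they close: fully open they stand 13 mm farther back than shut.
Start: joints at [53.165, 9.076, 91.501, -0, 79.423, -12.038], TCP at [241.17, 521.961, 231.299] pointing down, gripper open.
Joint ranges: [-166.64, 166.64], [-54.1, 131.32], [10.49, 154.53], [-73.88, 253.88], [9.74, 151.15], [-171.62, 171.62]. Speed limits (degrees/s): [147.25, 147.25, 180, 180, 180, 180].

## Interface

Orientations are given as a 3x3 rotation matrix whose columns are the frame's x, y, z axes.
In Python, from workcell import env, cams, finish_job gives the robot as it stands. The module is installed in compiled form; this text tells all that it offers.
- The arm moves only by the tool servo_tool, never from a script. Its argument "moves" is one flat list of numbers, 4 for each row, row after row: the shift along the world's x, y, z in units of 75 cm (1.0 is 75 cm), then the turn about the world's z in units of pi/4 rad (1.0 is pi/4 rad). In form: [tx, ty, tz, turn, tx, ty, tz, turn, ...]. A call has 1 to 8 rows; each row is the pose to reach, as a shift and turn from the pose commanded when the call began; what a row does not reach only later rows make up. A row lasts 1/8 s, in which the tool goes at most 62.5 mm and 10.7 degrees, less where a joint would pass 70% of its speed; a pose out of reach is approached as far as the arm can. A call with a number of a shift or a turn outside -1 to 1 is refused whole. A call with a gripper value outside its range is refused whole. "fingers" is the opening, from -1 (shut) to 1 (fully open), set as the call begins (left out, the last holds). The fingers move at their own pace and stop on an object; the grip force is fixed at half the most. Time passes only in rows, so rows that repeat a pose let the fingers close. It gives the time, the measured TCP pose, the force and the opening at its end, in the units of the state.
- env.get_state(): the state, without advancing time (a new reading comes with each control period).
- cams.snapshot(name): name is "side" or "top"; returns a dict with "pixels" (480x640x3 uint8, blue, green, red), "fovy" (degrees; the focal length in pixels is half the picture's height over the tangent of half this angle, whatever the lens; pixels are square), "cx", "cy" (the principal point, pixels), "xyz" and "orientation" of the camera in the world. Camera axes: x right, y down, z forward; pixel columns grow to the right and rows downward; lengths in mm; the calibration is good to about 2 mm. A picture is of the moment at which its call begins. There is no depth.
- finish_job(): hands the job in, once; it reports no verdict.
The state is a dict: "t": time; "joint_pos": joint angles; "dq": joint speeds; "joint_efforts": joint torques, N m; "tool_pos": TCP position; "ee_rot": TCP orientation; "wrist_force": force on the tool from outside, world axes, zero at the start; "moment": the same for the moment, N m; "gripper_width": finger opening in mm.
Only numpy, scipy, OpenCV 4.12 (cv2) and the standard library are available. Lean on these libraries where they do the work, as an engineer would, in place of code of your own. Each camera call takes 0.05 s, during which the arm holds its last target. There are 200 camera calls.

## Working session

There is one attempt and no reset: what is moved stays moved. The work goes in short steps, Python scripts to look and compute and a tool call to move; the robot and the scene stay as the last step left them, time stands still between calls to the robot, and variables do not carry over. Pictures are saved under pics/ and viewed, about 8 in all and at most 12, crops included, and the job is handed in when it is done.

Besides the shell and the picture viewer there is one more tool, called after "Request:" by a JSON object that holds its "op" and its "data". servo_tool: Moves the arm, as the interface text tells. Shifts and turns lie within -1 to 1; 1 stands for 75 cm of shift or pi/4 rad of turn. Its arguments: {"type":"object","properties":{"moves":{"type":"array"},"fingers":{"type":"number"}},"required":["moves"]}

```bash
mkdir -p pics
cat > h.py <<'E'
import numpy as np, cv2
from workcell import env, cams, finish_job
def snap(n,f=None):
    s=cams.snapshot(n)
    if f: cv2.imwrite('pics/'+f,s['pixels'])
    return s
def F(s): return 240/np.tan(np.radians(s['fovy'])/2)
def ray(s,u,v):
    d=np.array([(u-s['cx'])/F(s),(v-s['cy'])/F(s),1]); return np.array(s['xyz']),np.array(s['orientation'])@d
def onplane(s,u,v,z):
    o,d=ray(s,u,v); return o+d*(z-o[2])/d[2]
def proj(s,p):
    c=np.array(s['orientation']).T@(np.array(p)-np.array(s['xyz'])); return c[:2]/c[2]*F(s)+[s['cx'],s['cy']]
E
python3 - <<'E'
from h import *
for n in('top','side'):
    s=snap(n,n+'0.png'); print(n,{k:v for k,v in s.items() if k!='pixels'})
print(env.get_state())
E
```

```text
top {'fovy': 55.611735085878856, 'cx': 331.83925514813524, 'cy': 234.44067092910717, 'xyz': array([ 439.27418876,    8.11376477, 1007.72599101]), 'orientation': array([[-0.02152409, -0.99814528,  0.05694477],
       [-0.99964839,  0.02236882,  0.01423847],
       [-0.01548584, -0.05661828, -0.99827579]])}
side {'fovy': 49.9097687413847, 'cx': 311.9068828704908, 'cy': 245.84655401963624, 'xyz': array([ -18.82378016, -680.82375806, 1085.41140883]), 'orientation': array([[ 0.79837786, -0.46652009,  0.38072535],
       [-0.60206493, -0.60740462,  0.51824459],
       [-0.01051717, -0.64297639, -0.76581378]])}
{'t': 0.1, 'joint_pos': array([ 5.31654330e+01,  9.10998948e+00,  9.15643581e+01,  5.64109549e-04,
        7.94237898e+01, -1.20380069e+01]), 'dq': array([ 0.06228232, -0.03289399, -0.28633774, -0.00539698, -0.06216508,
       -0.12629032]), 'joint_efforts': array([-1.46443830e-05, -3.96992934e+01, -3.32336819e+01, -2.19105268e-04,
        4.20604862e-03, -1.30780055e-05]), 'tool_pos': array([240.84114579, 521.53713461, 230.41129081]), 'ee_rot': array([[-9.07801709e-01,  4.19398363e-01, -1.03459326e-03],
       [ 4.19399479e-01,  9.07800756e-01, -1.36508748e-03],
       [ 3.66689089e-04, -1.67313662e-03, -9.99998533e-01]]), 'wrist_force': array([ 0.92720734, -0.59255584, -0.39416054]), 'moment': array([-0.00420447,  0.00166367, -0.03756071]), 'gripper_width': 85.45385675114832}
```

View pics/top0.png

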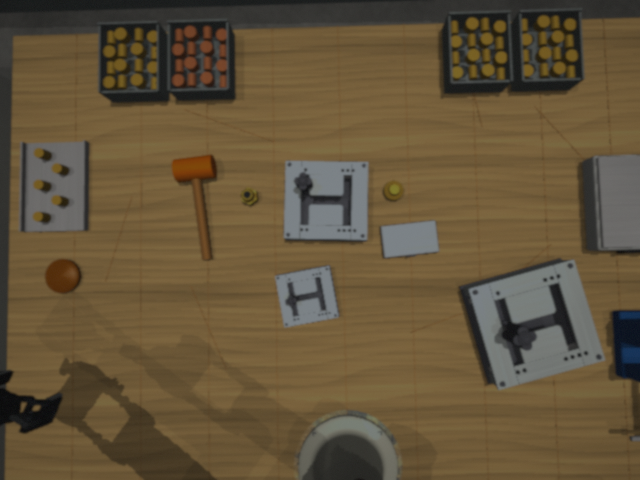

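View pics/side0.png

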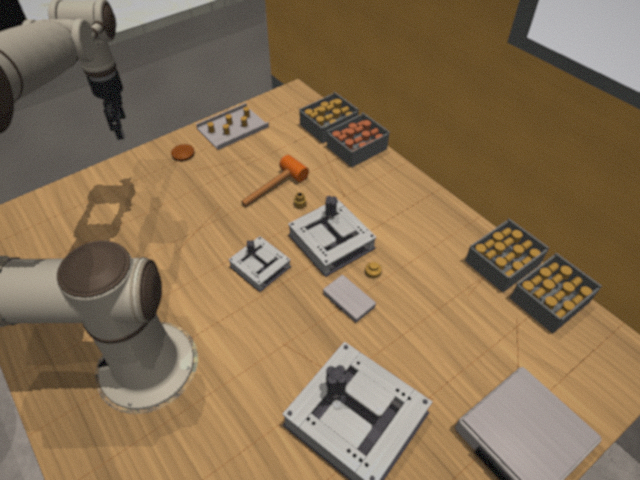

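Three candidates in the top view: the gate at (326,201), a small one at (307,296) and a large one at (535,325). The first should be about 170 x 180 mm. I'll measure all three and enlarge it to confirm.

```bash
cat > m.py <<'E'
from h import *
s=snap('top'); im=s['pixels']; hsv=cv2.cvtColor(im,cv2.COLOR_BGR2HSV)
m=((hsv[...,1]<45)&(hsv[...,2]>110)).astype(np.uint8)*255
m=cv2.morphologyEx(m,cv2.MORPH_CLOSE,np.ones((3,3)))
for c in cv2.findContours(m,cv2.RETR_EXTERNAL,cv2.CHAIN_APPROX_NONE)[0]:
    if cv2.contourArea(c)<1200: continue
    P=np.array([onplane(s,u,v,50)[:2] for u,v in c[:,0]],np.float32)
    r=cv2.minAreaRect(P); print('px',c[:,0].mean(0).round(),'rect',np.round(r[0],1),np.round(r[1],1),round(r[2],2))
u0,v0,u1,v1=270,145,385,255
cv2.imwrite('pics/topcrop.png',cv2.resize(im[v0:v1,u0:u1],None,fx=5,fy=5,interpolation=cv2.INTER_CUBIC))
t=snap('side'); cv2.imwrite('pics/sidecrop.png',cv2.resize(t['pixels'][185:285,275:390],None,fx=5,fy=5,interpolation=cv2.INTER_CUBIC))
E
python3 m.py
```

```text
px [306. 297.] rect [365.1  78.6] [108.8 115. ] 9.57
px [537. 325.] rect [ 298.8 -397.7] [214.1 227.1] 14.41
px [410. 238.] rect [ 482.3 -142. ] [ 64.6 113.7] 5.31
px [326. 200.] rect [568.5  33.1] [176.6 165.2] 87.7
```

View pics/topcrop.png

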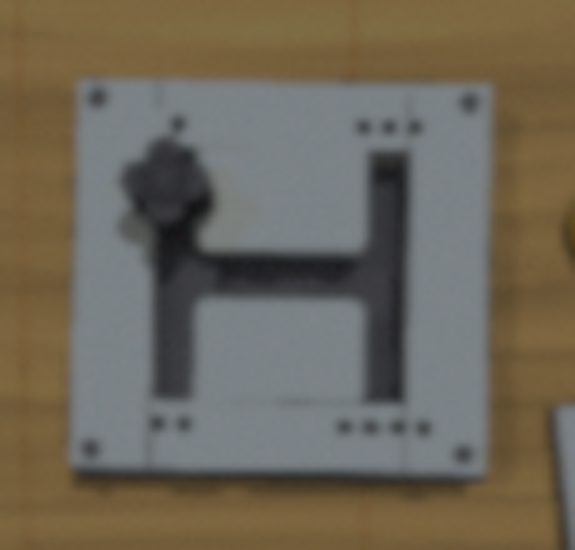

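View pics/sidecrop.png

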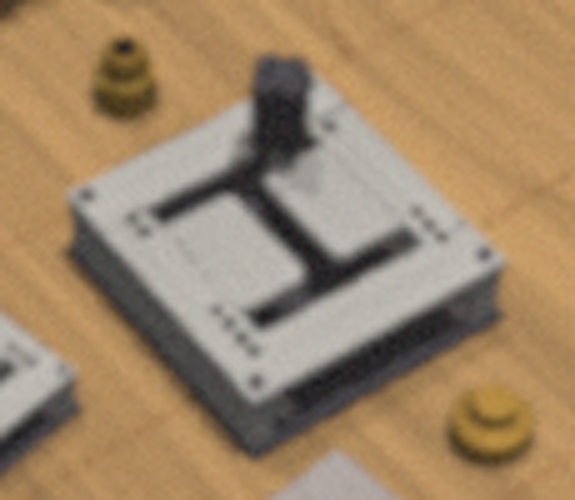

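```bash
cat > lev.py <<'E'
from h import *
C=np.array([568.5,33.1]); a=np.radians(-2.3); R=np.array([[np.cos(a),-np.sin(a)],[np.sin(a),np.cos(a)]])
def g2w(x,y): return C+R@np.array([x,y])
def w2g(p): return R.T@(np.array(p)[:2]-C)
if __name__=='__main__':
    for n in('top','side'):
        s=snap(n); g=cv2.cvtColor(s['pixels'],cv2.COLOR_BGR2GRAY)
        # slot pattern check: project slot ends at z=50
        print(n,[proj(s,[*g2w(x,y),50]).round(1).tolist() for x,y in((51,-45),(-51,-45),(0,0),(-51,45))])
    s=snap('top')
    for z in (112,118): print('lever gate xy', z, w2g(onplane(s,303.2,181.6,z)).round(1))
    for d in (-80,80):
        pass
    for x,y in((-45,45),(0,45),(45,45),(80,45),(0,90),(0,-45)): print((x,y),g2w(x,y).round(1))
    t=env.get_state(); print(t['tool_pos'],t['ee_rot'][:,1])
E
python3 lev.py
```

```text
top [[347.4, 175.9], [346.6, 223.8], [325.7, 199.4], [304.0, 223.0]]
side [[355.8, 232.3], [324.8, 249.2], [330.5, 230.3], [305.4, 228.2]]
lever gate xy 112 [26.5 43.5]
lever gate xy 118 [25.5 43. ]
(-45, 45) [525.3  79.9]
(0, 45) [570.3  78.1]
(45, 45) [615.3  76.3]
(80, 45) [650.2  74.9]
(0, 90) [572.1 123. ]
(0, -45) [566.7 -11.9]
[241.08640964 521.85750218 231.0668583 ] [ 4.19384032e-01  9.07808823e-01 -4.17387932e-04]
```

Only the gate at (326,201) fits: it measures 177 x 165 mm, against 115 x 109 and 227 x 214 for the others. It shows four dots near right and three dots far right. The lever is in its left leg at about x = +26 mm. I'll shut the fingers and go to the far side of the lever.

Request:
{"op": "servo_tool", "data": {"moves": [0.05,-0.056,0,0.06,0.1,-0.112,0,0.12,0.15,-0.168,0,0.18,0.2,-0.224,0,0.25,0.25,-0.28,0,0.31,0.3,-0.336,0,0.37,0.35,-0.392,0,0.44,0.4,-0.448,0,0.5], "fingers": -1}}

```text
t: 1.35
tool_pos: [542.2, 184.4, 231.4]
ee_rot: [[-0.999, 0.039, 0.0], [0.039, 0.999, 0.0], [-0.0, 0.0, -1.0]]
wrist_force: [0.4, 0.8, 0.2]
gripper_width: 0.2
```

Request:
{"op": "servo_tool", "data": {"moves": [0.05,-0.05,0,0,0.1,-0.1,0,0,0.139,-0.148,0,0,0.139,-0.148,0,0,0.139,-0.148,-0.05,0,0.139,-0.148,-0.1,0,0.139,-0.148,-0.1,0,0.139,-0.148,-0.1,0]}}

```text
t: 2.35
tool_pos: [646.0, 75.5, 158.1]
ee_rot: [[-0.999, 0.039, 0.002], [0.039, 0.999, -0.0], [-0.002, 0.0, -1.0]]
wrist_force: [0.3, -0.2, 1.0]
gripper_width: -0.3
```

```bash
sed -i 's/568.5,33.1/567.5,32.5/' lev.py
python3 - <<'E'
from lev import *
t=env.get_state(); print(t['t'],t['tool_pos'],t['ee_rot'],t['gripper_width'],t['wrist_force'],w2g(t['tool_pos']))
s=snap('top'); t=snap('side')
a=cv2.resize(s['pixels'][130:250,250:410],(640,480),interpolation=3); b=cv2.resize(t['pixels'][120:285,240:400],None,fx=3,fy=3,interpolation=3)
cv2.imwrite('pics/a1.png',a); cv2.imwrite('pics/b1.png',b)
E
```

```text
2.35 [646.03400363  75.46054114 158.08456811] [[-9.99218431e-01  3.94710378e-02  2.13648392e-03]
 [ 3.94710591e-02  9.99220714e-01 -3.22232565e-05]
 [-2.13609087e-03  5.21312110e-05 -9.99997717e-01]] -0.27730609725351024 [ 0.32787231 -0.17691403  0.96838248] [76.74665273 46.07764225]
```

View pics/b1.png

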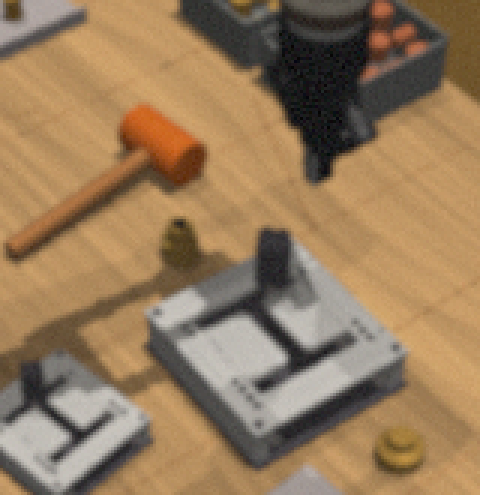

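Request:
{"op": "servo_tool", "data": {"moves": [0,0,-0.05,0,0,0,-0.1,0,0,0,-0.115,0,0,0,-0.115,0,0,0,-0.115,0]}}

```text
t: 3.08
tool_pos: [647.1, 74.9, 72.6]
ee_rot: [[-0.999, 0.04, 0.004], [0.04, 0.999, -0.0], [-0.004, -0.0, -1.0]]
wrist_force: [-0.5, -0.6, -0.1]
gripper_width: -0.2
```

Request:
{"op": "servo_tool", "data": {"moves": [-0.01,0,0,0,-0.02,0.001,0,0,-0.028,0.001,0,0,-0.036,0.001,0,0,-0.044,0.002,0,0,-0.052,0.002,0,0,-0.06,0.002,0,0,-0.06,0.002,0,0]}}

```text
t: 4.08
tool_pos: [599.5, 76.4, 69.6]
ee_rot: [[-0.999, 0.04, -0.002], [0.04, 0.999, -0.0], [0.002, -0.0, -1.0]]
wrist_force: [1.8, 0.4, 0.1]
gripper_width: -0.0
```

```bash
cat > look.py <<'E'
import sys
from lev import *
t=env.get_state(); print(t['t'],t['tool_pos'].round(1),t['wrist_force'].round(1),'tcp gate',w2g(t['tool_pos']).round(1))
s=snap('top'); t=snap('side'); n=sys.argv[1]
a=cv2.resize(s['pixels'][150:250,270:385],None,fx=4,fy=4,interpolation=3); b=cv2.resize(t['pixels'][165:285,275:390],None,fx=4,fy=4,interpolation=3)
h=max(len(a),len(b)); a,b=[np.pad(q,((0,h-len(q)),(0,0),(0,0))) for q in(a,b)]
b=np.clip(b*1.3,0,255).astype(np.uint8); a=np.clip(a*1.6,0,255).astype(np.uint8)
o=np.hstack([a,b])[:600]; cv2.imwrite(f'pics/{n}.png',cv2.resize(o,(800,int(len(o)*800/o.shape[1]))))
E
python3 look.py l1
```

```text
4.075 [599.5  76.4  69.6] [1.8 0.4 0.1] tcp gate [30.2 45.2]
```

View pics/l1.png

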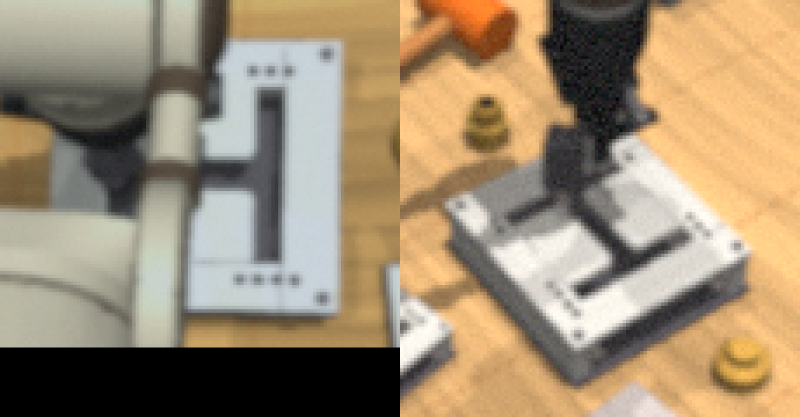

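The lever has moved back towards the cross channel. The arm hides it from above, so I'll back off and go round to its left for a clear check.

Request:
{"op": "servo_tool", "data": {"moves": [0.03,0,0,0,0.04,0,0.06,0,0.04,0,0.12,0,0.03,0.05,0.12,0,0,0.1,0.12,0,-0.036,0.13,0.12,0,-0.036,0.13,0.12,0,-0.036,0.13,0.12,0]}}

```text
t: 5.18
tool_pos: [573.5, 173.5, 159.8]
ee_rot: [[-0.999, 0.04, -0.001], [0.04, 0.999, -0.001], [0.001, -0.001, -1.0]]
wrist_force: [0.7, -0.1, -0.4]
gripper_width: 0.3
```

```bash
python3 look.py l2
```

```text
5.175 [573.5 173.5 159.8] [ 0.7 -0.1 -0.4] tcp gate [  0.3 141.1]
```

View pics/l2.png

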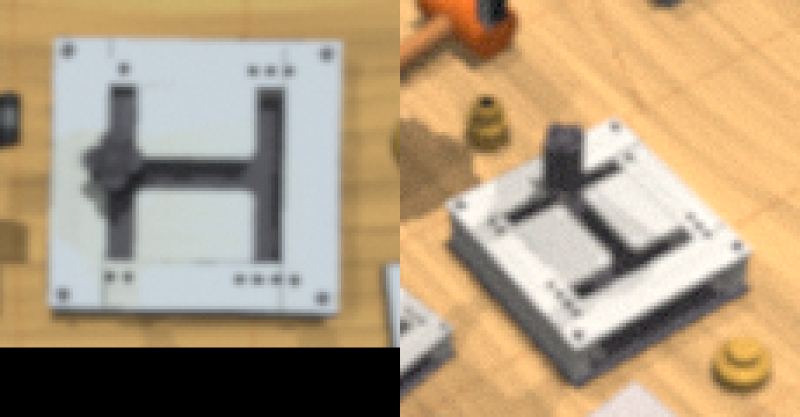

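Run:
```python
from lev import *
s=snap('top'); g=cv2.cvtColor(s['pixels'],cv2.COLOR_BGR2GRAY).astype(int)
# channel row centre (slot walls at z=50)
for u in range(316,340,4):
    c=g[190:210,u]; th=(c.max()+c.min())/2; r=np.where(c<th)[0]+190
    print(u,r.min(),r.max(),w2g(onplane(s,u,(r.min()+r.max())/2,50)).round(1))
for v in (180,185,212,218):
    for lo,hi in((290,318),(335,358)):
        c=g[v,lo:hi]; th=(c.max()+c.min())/2; r=np.where(c<th)[0]+lo; print(v,r.min(),r.max(),w2g(onplane(s,(r.min()+r.max())/2,v,50)).round(1))
print('lever',w2g(onplane(s,302.8,195.7,115)).round(1))
print('expected px lever at x=0:',proj(s,[*g2w(0,45),115]))
print(g[184:212,292:314])
t=snap('side'); print('side top centre expected x=0', proj(t,[*g2w(0,45),118]))
```

```text
316 196 203 [ 0.4 21.3]
320 196 203 [ 0.6 12.8]
324 196 203 [0.7 4.3]
328 196 203 [ 0.8 -4.2]
332 196 203 [  1.  -12.6]
336 196 203 [  1.1 -21.1]
180 301 308 [41.7 46.6]
180 344 351 [ 43.1 -44.7]
185 301 308 [31.  46.3]
185 344 351 [ 32.5 -44.9]
212 300 307 [-26.6  47.2]
212 343 350 [-25.1 -43.8]
218 301 308 [-39.3  44.8]
218 343 350 [-37.8 -44. ]
lever [-1.1 44.1]
expected px lever at x=0: [302.34599569 195.1357418 ]
[[131 131 131 131 131 131 131 126 114  90  66  57  58  59  60  60  70  95
  118 129 130 131]
 [130 131 132 130 130 131 131 126 114  88  66  56  57  59  61  61  71  98
  120 129 130 131]
 [129 130 130 131 130 131 130 124 109  84  65  57  55  58  60  61  74 103
  123 129 131 131]
 [128 128 129 129 129 130 126 117  99  75  60  53  54  56  58  62  77 106
  124 129 131 131]
 [127 127 127 128 128 125 118 102  81  63  54  53  54  54  56  60  76 104
  123 129 130 130]
 [126 127 127 127 125 121 106  85  65  55  51  52  54  52  53  57  75 104
  122 128 131 131]
 [126 126 127 126 122 114  96  72  56  50  50  50  52  51  49  52  73 103
  123 128 130 129]
 [126 125 124 120 112 101  
[... 1283 characters left out ...]
7  89  76  71  68  65  59  47  34  28  27  25  24  24  32  52  78
  102 114 119 120]
 [124 117 104  88  77  73  69  63  50  37  28  25  23  26  27  36  64  96
  117 126 129 129]
 [125 123 118 106  93  82  72  66  52  37  29  27  27  28  28  41  72 105
  123 130 129 130]
 [127 127 126 121 111  95  78  67  55  38  30  30  31  31  31  44  74 106
  124 130 130 131]
 [126 127 128 127 119 102  82  68  55  38  31  31  32  32  33  47  77 107
  124 129 130 129]
 [126 128 129 128 122 108  89  71  56  39  34  32  33  36  39  53  80 109
  123 127 129 129]
 [127 127 129 130 126 116  99  80  60  42  34  35  37  43  47  58  82 109
  123 129 129 129]]
side top centre expected x=0 [320.71402913 202.94671347]
```

The lever axis reads about 1 mm behind the channel centre, which is within the play. I'll go down on the left and push right, watching the force.

Request:
{"op": "servo_tool", "data": {"moves": [-0.001,-0.035,-0.05,0,-0.001,-0.035,-0.1,0,-0.001,-0.035,-0.12,0,-0.002,-0.045,-0.12,0,-0.003,-0.065,-0.12,0,-0.003,-0.075,-0.12,0,-0.003,-0.085,-0.12,0,-0.003,-0.085,-0.12,0]}}

```text
t: 6.38
tool_pos: [572.0, 109.5, 71.1]
ee_rot: [[-0.999, 0.041, 0.002], [0.041, 0.999, -0.0], [-0.002, -0.0, -1.0]]
wrist_force: [-0.1, 0.2, 2.3]
gripper_width: 0.1
```

Request:
{"op": "servo_tool", "data": {"moves": [0,-0.006,0,0,0,-0.012,0,0,-0.001,-0.018,0,0,-0.001,-0.024,0,0,-0.001,-0.03,0,0,-0.001,-0.036,0,0]}}

```text
t: 7.12
tool_pos: [571.1, 83.3, 70.9]
ee_rot: [[-0.999, 0.04, 0.002], [0.04, 0.999, 0.0], [-0.002, 0.0, -1.0]]
wrist_force: [-0.5, 2.1, 5.7]
gripper_width: -0.1
```

The push force is about 2 N, so the lever is sliding. I'll carry on towards the right-hand stop.

Request:
{"op": "servo_tool", "data": {"moves": [0,-0.01,0,0,-0.001,-0.02,0,0,-0.001,-0.03,0,0,-0.002,-0.04,0,0,-0.002,-0.05,0,0,-0.002,-0.06,0,0,-0.003,-0.07,0,0,-0.003,-0.076,0,0]}}

```text
t: 8.12
tool_pos: [568.8, 26.1, 70.8]
ee_rot: [[-0.999, 0.04, 0.001], [0.04, 0.999, 0.0], [-0.001, 0.0, -1.0]]
wrist_force: [-0.3, 1.9, 5.9]
gripper_width: 0.2
```

Request:
{"op": "servo_tool", "data": {"moves": [0,-0.003,0,0,0,-0.006,0,0]}}

```text
t: 8.38
tool_pos: [568.7, 23.3, 71.0]
ee_rot: [[-0.999, 0.04, 0.001], [0.04, 0.999, 0.003], [-0.001, 0.003, -1.0]]
wrist_force: [-0.3, 11.3, 9.2]
gripper_width: -0.0
```

The force rose to 11 N, which suggests the right-hand stop. I'll back off, go round to the near side and look.

Request:
{"op": "servo_tool", "data": {"moves": [0,0.03,0,0,0,0.04,0.06,0,0,0.04,0.12,0,-0.06,0.03,0.12,0,-0.12,0,0.12,0,-0.14,-0.044,0.12,0,-0.14,-0.044,0.12,0,-0.14,-0.044,0.12,0]}}

```text
t: 9.38
tool_pos: [463.1, -11.1, 159.8]
ee_rot: [[-0.999, 0.04, -0.0], [0.04, 0.999, 0.0], [0.0, 0.0, -1.0]]
wrist_force: [0.0, 0.3, 0.2]
gripper_width: -0.1
```

```bash
python3 look.py l3
```

```text
9.375 [463.1 -11.1 159.8] [0.  0.3 0.2] tcp gate [-102.5  -47.8]
```

View pics/l3.png

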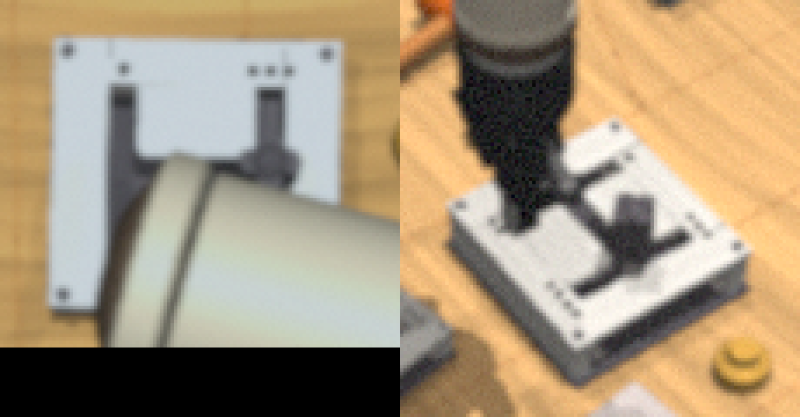

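The lever is in the right leg at the cross channel (top view about (270,163), side view about (635,210)). Now I'll go down behind it and push forward.

Request:
{"op": "servo_tool", "data": {"moves": [0,0.004,-0.05,0,0,0.004,-0.1,0,0,0.004,-0.12,0,0.02,0.003,-0.12,0,0.05,0.002,-0.12,0,0.08,0.001,-0.12,0,0.09,0.001,-0.12,0,0.09,0.001,-0.12,0]}}

```text
t: 10.48
tool_pos: [530.9, -10.4, 70.3]
ee_rot: [[-0.999, 0.04, 0.0], [0.04, 0.999, -0.0], [-0.0, -0.0, -1.0]]
wrist_force: [-0.3, -0.9, -0.5]
gripper_width: 0.1
```

Request:
{"op": "servo_tool", "data": {"moves": [0.01,0,0,0,0.02,-0.001,0,0,0.03,-0.001,0,0,0.039,-0.002,0,0,0.048,-0.002,0,0,0.057,-0.002,0,0,0.06,-0.002,0,0,0.06,-0.002,0,0]}}

```text
t: 11.48
tool_pos: [576.3, -12.2, 70.3]
ee_rot: [[-0.999, 0.04, 0.001], [0.04, 0.999, -0.0], [-0.001, -0.0, -1.0]]
wrist_force: [-1.0, 1.2, 1.0]
gripper_width: 0.4
```

Request:
{"op": "servo_tool", "data": {"moves": [0.003,0,0,0,0.005,0,0,0,0.007,0,0,0]}}

```text
t: 11.85
tool_pos: [581.0, -12.1, 70.1]
ee_rot: [[-0.999, 0.04, -0.0], [0.04, 0.999, -0.0], [0.0, -0.0, -1.0]]
wrist_force: [-2.2, 0.2, -0.3]
gripper_width: -0.2
```

Request:
{"op": "servo_tool", "data": {"moves": [0.002,0,0,0,0.004,0,0,0]}}

```text
t: 12.1
tool_pos: [584.0, -12.1, 70.0]
ee_rot: [[-0.999, 0.04, -0.0], [0.04, 0.999, -0.0], [0.0, -0.0, -1.0]]
wrist_force: [-3.8, -0.3, 1.9]
gripper_width: -0.0
```

Request:
{"op": "servo_tool", "data": {"moves": [0.002,0,0,0,0.004,0,0,0]}}

```text
t: 12.35
tool_pos: [584.8, -11.9, 69.8]
ee_rot: [[-0.999, 0.04, -0.006], [0.04, 0.999, 0.0], [0.006, 0.0, -1.0]]
wrist_force: [-11.9, -0.8, 8.3]
gripper_width: 0.0
```

The force reached 12 N with the tool no longer advancing, so this is the forward stop. I'll retreat and check.

Request:
{"op": "servo_tool", "data": {"moves": [-0.03,0,0,0,-0.07,0,0,0,-0.1,0,0.05,0,-0.15,0.05,0.12,0,-0.19,0.11,0.15,0,-0.19,0.18,0.15,0,-0.19,0.24,0.15,0,-0.19,0.3,0.15,0]}}

```text
t: 13.35
tool_pos: [445.0, 214.8, 183.4]
ee_rot: [[-0.999, 0.04, 0.003], [0.04, 0.999, 0.001], [-0.003, 0.001, -1.0]]
wrist_force: [0.6, 0.1, -0.5]
gripper_width: -0.1
```

Request:
{"op": "servo_tool", "data": {"moves": [0,0,0,0,0,0,0,0,0,0,0,0,0,0,0,0]}}

```text
t: 13.85
tool_pos: [444.7, 212.2, 182.6]
ee_rot: [[-0.999, 0.042, 0.0], [0.042, 0.999, -0.0], [-0.0, 0.0, -1.0]]
wrist_force: [-0.0, -0.6, 0.2]
gripper_width: -0.3
```

```bash
python3 look.py l4
python3 - <<'E'
from lev import *
for n in('top','side'):
    s=snap(n); print(n,'home expected',proj(s,[*g2w(45,-45),115]),'at 39',proj(s,[*g2w(39,-45),115]))
    if n=='top':
        g=cv2.cvtColor(s['pixels'],cv2.COLOR_BGR2GRAY); print(g[164:192,336:364])
E
```

```text
13.85 [444.7 212.2 182.6] [-0.  -0.6  0.2] tcp gate [-129.9  174.6]
top home expected [348.26723861 173.28826915] at 39 [348.21695975 176.29291277]
[[131 132 132 132 133 133 132 132 132 129 126 122 121 123 125 123 127 129
  132 132 133 133 132 132 130 122 105  90]
 [132 133 132 132 133 133 132 131 128 121 109 101  99 105 112 115 122 129
  132 133 132 133 132 132 129 116  95  78]
 [132 133 132 132 133 132 133 129 120 103  87  76  74  80  90 102 118 128
  132 132 132 133 133 132 130 121 103  85]
 [134 132 132 133 131 132 129 123 105  83  67  62  61  65  73  88 111 125
  132 132 134 133 132 132 132 126 116 105]
 [133 133 132 131 128 122 117 110  91  70  58  56  57  56  61  74  96 114
  125 130 132 133 133 132 132 131 127 125]
 [132 132 132 131 121 104  91  83  72  58  52  50  52  52  54  60  72  90
  110 124 131 131 132 132 132 132 131 131]
 [132 131 131 123 107  85  69  62  55  50  52  54  53  52  51  52  55  69
   91 112 124 130 133 133 132 133 132 131]
 [133 132 127 113  92  72  60  54  52  51  53  54  54  54  51  52  52  58
   75  94 114 126 131 132 133 133 133 132]
 [132 132 124 10
[... 1703 characters left out ...]
33 133 132 133 133 133 133 132 132]
 [130 123 114 105 101  93  82  63  43  31  31  29  29  30  42  74 107 125
  131 132 132 132 133 133 132 133 131 133]
 [133 130 126 123 117 104  86  65  43  34  33  33  32  33  46  77 108 127
  131 134 132 132 133 132 132 133 133 133]
 [133 132 132 131 125 111  89  66  45  36  34  38  38  42  51  80 111 127
  132 132 132 133 133 133 133 132 133 132]
 [133 132 133 132 128 116  96  70  46  37  38  44  48  50  57  81 110 128
  132 132 132 133 133 132 133 133 132 134]
 [133 133 133 133 130 122 107  78  50  38  42  50  56  56  60  82 112 127
  132 133 133 132 132 133 132 132 132 133]]
side home expected [355.1857426 216.887334 ] at 39 [353.33826202 217.87108202]
```

View pics/l4.png

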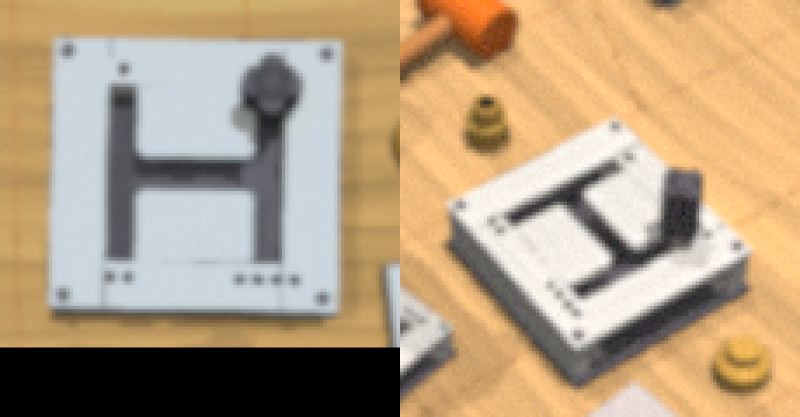

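```bash
python3 -c "
from h import *
print(finish_job())"
```

```text
the job is handed in; nothing more can be done
None
```

The lever is in the third slot (far right) and the job is handed in, at about 14 s on the robot's clock. No verdict is reported, so this rests on my own checks.

**What I did:** With the fingers shut, I pushed the lever back from about +26 mm in the left leg to the cross channel. I then pushed it right until it stopped (about 11 N), and forward until it stopped (about 12 N, tool no longer advancing). Finally I moved the arm clear.

**Last checks:**
- **Position:** the top view puts the grip at about (347.8, 174) px, against (348.3, 173.3) expected when fully home. That is within about 1–1.5 mm, inside the 6–9 mm limits.
- **Robot:** the wrist force was near zero after the retreat, so it is touching nothing.
- **Bystanders:** the nut, the cap and the visible part of the mallet looked unmoved by eye. I did not measure them. The gauge case was outside the last pictures, but the arm never went near it.
- **Lift:** I did not measure it directly. The lever was only pushed sideways and looks seated.
- **Disagreements:** the plate measured 3–5 mm under its stated size. At the right-hand stop the tool stood about 3 mm farther left than the assumed finger thickness predicts. At the forward stop it stood about 2–3 mm farther forward than predicted.

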